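# Shut off the leak tester and hold its bleed button down

### The job

The cylinder-head leak tester has to be made safe: first throw its ball-ended supply lever right over, from leaning towards the robot (on) to leaning away (off). Only then take the pin punch out of the wooden tool block, reach it down through the ringed hole in the tester's top and push the recessed bleed button fully down; finish while still holding it down with the punch in the gripper, so the air can bleed off. Leave the other tools, the engine valve and the tin where they are.

Things in the scene. Friction and masses are not known exactly. Their poses are not given: they have to be found in the camera images.
- tester: Leak tester: grey painted box, 150 (its x) by 200 (its y) mm, 80 mm high, fixed to the bench; origin at the centre of its underside, its z up, its x pointing away from the robot (yaw varies by about 0.4 rad). On its top: the supply lever at its x 0, y +55 mm; the ringed bleed hole at x 0, y -55 mm; a flat round gauge, 56 mm wide, 10 mm high, at x +40, y 0.
- bleed_mouth (a point): Centre of the mouth of the bleed hole, level with the top of its steel ring (ring 34 mm outside, 18 mm inside, 4 mm high, so the mouth is 84 mm above the bench). The round hole is 18 mm wide and goes straight down; too narrow for the gripper's fingers. The button's flat top is 25 mm below this point when out.
- bleed (a joint): Travel of the recessed bleed button (aluminium, 14 mm wide, in the hole), m: 0 out, 0.006 fully down; it springs back. It starts to move at about 4 N and needs about 7 N to be fully down, where it meets a hard stop.
- supply (a joint): Angle of the supply lever, rad: 0 on (leaning 0.55 rad from upright towards the robot, the tester's -x), 1.10 off (leaning 0.55 rad away, the tester's +x). It is over-centre: past the upright middle (0.55) it falls by itself to the stop on that side, and before it falls back. About 1 N at the ball moves it. The pivot is 92 mm above the bench, its axis along the tester's y.
- lever_ball (a point): Centre of the steel ball, 28 mm wide, at the end of the supply lever; 70 mm from the pivot, on a straight stem 10 mm thick. About 152 mm above the bench at either end of its swing, 162 mm in the middle. The point moves with the lever.
- block: Wooden tool block, 70 (its x) by 200 (its y) by 56 mm high, fixed; origin at the centre of its underside. Three equal upright holes, 10 mm wide and 52 mm deep, at its y -65, 0 and +65 mm, each with one tool standing in it; which tool is in which hole varies.
- punch: Pin punch, steel, 126 mm long, about 120 g, upright in the block. From the tip up: slender round nose 6 mm thick, 50 mm long; flat round guard 26 mm wide, 6 mm thick; round grooved handle 14 mm thick, 70 mm long, flat top. The guard rests on the block, so the handle spans 62 to 132 mm above the bench. Origin at the tip, z towards the handle.
- punch_tip (a point): The very tip of the punch's nose (50 mm below the underside of the guard).
- punch_grip (a point): Point on the punch's axis in the handle, 94 mm above the tip, 38 mm above the guard's top and 32 mm below the handle's top: where to grip.
- driver: Valve-guide driver, another tool in the block, not wanted: plain stout steel bar 25 mm thick, its top 75 mm above the block's top, no guard. Origin at its lower tip, in the hole, 30 mm below the block's top.
- pilot: Seat pilot, another tool in the block, not wanted: thin 10 mm stem with a ball 28 mm wide on top, its top 67 mm above the block's top. Origin at its lower tip, 35 mm below the block's top.
- valve: Engine valve, steel, standing loose on its 38 mm wide head, thin 8 mm stem up, 105 mm high; origin at the centre of its underside. Not to be disturbed.
- tin: Closed tin, 64 mm wide, 70 mm high, standing loose; origin at the centre of its underside. Not to be disturbed.
There are look-alikes about, which are no part of the job. Leave any green, pink or yellow look-alike of the driver alone.

How it is judged:
On the way, in this order (a step that is already met when the one before it is completed fails the run):
1. the supply lever is thrown over to off (value of joint supply above 0.9 rad), for 0.2 s.
2. the punch, held by the robot, pushes the bleed button down, with the lever off (value of joint bleed above 0.0045 m and value of joint supply above 0.9 rad and contact force between punch and bleed above 3 N and contact force between punch and the fingers above 3 N), for 0.5 s.
At the end, for the whole second after the job is handed in: Bleed button over 4.5 of its 6 mm down, pushed by the punch (over 3 N) that the fingers hold (over 3 N); supply lever past 0.9 rad (off); driver, pilot, valve and tin within 25 mm of their starts and 0.3 rad of upright (all of step 2 and distance of each of driver, pilot, valve, tin from where it was at the start of the episode below 0.025 m and angle between each of driver, pilot, valve, tin's own z axis and vertical below 0.3 rad); the arm keeps its last pose, push and grip.
It fails at once if the bleed button is pushed while the supply lever is not off (value of joint bleed above 0.002 m and value of joint supply below 0.8 rad).
It fails at once if the guide driver is disturbed (moved over 25 mm or tipped over 0.3 rad) (distance of driver from where it was at the start of the episode above 0.025 m or angle between driver's own z axis and vertical above 0.3 rad).
It fails at once if the ball-topped pilot is disturbed (moved over 25 mm or tipped over 0.3 rad) (distance of pilot from where it was at the start of the episode above 0.025 m or angle between pilot's own z axis and vertical above 0.3 rad).
It fails at once if the engine valve is disturbed (moved over 25 mm or tipped over 0.3 rad) (distance of valve from where it was at the start of the episode above 0.025 m or angle between valve's own z axis and vertical above 0.3 rad).
It fails at once if the tin is disturbed (moved over 25 mm or tipped over 0.3 rad) (distance of tin from where it was at the start of the episode above 0.025 m or angle between tin's own z axis and vertical above 0.3 rad).
It also fails if it takes over 61 s, if anything falls off the work surface, if the arm or the gripper's body presses on something with over 40 N, if the wrist force passes 120 N, or if a joint passes its speed limit or range.

### The arm

A 7-joint arm with a two-finger parallel gripper is mounted at the origin on the work surface. World frame = base frame: x ahead of the robot, y to its left, z up, the work surface at z = 0. Lengths are in m, angles in rad, forces in N, time in s.
With the tool pointing down it reaches from about 0.425 to 0.95 m from the base axis. Payload 4.7 kg.
Tool frame: the origin (TCP) lies on the centre line of the jaws, within the pads' length; the fingertips stand 19 mm ahead of it and the grasp point (between the pads) is the TCP; z points along the fingers, y is the line along which they close (so a half turn about z gives the same grasp; the last joint's range is limited). The gripper opens to 87 mm and grips with 3 to 60 N. Pads are 19 mm wide; open, the fingers measure 117 mm over their backs; the gripper's body (75 mm by 190 mm) begins 51 mm behind the grasp point.
Start: joints at [1.197, 0.469, -0.049, 1.532, 0.024, 1.141, -0.082], TCP at [0.228, -0.635, 0.242] pointing down, gripper open.
Joint ranges: [-2.59, 2.59], [-0.33, 1.99], [-1.39, 1.29], [0.1, 2.45], [-1.04, 4.18], [0.21, 1.99], [-2.66, 2.66]. Speed limits (rad/s): [2.57, 2.57, 3.14, 3.14, 3.14, 3.14, 3.14].

### API

Orientations are given as a unit quaternion [x, y, z, w].
In Python, from cell import r, capture gives the robot as it stands.
- The arm moves only by the tool send_rows, never from a script. Its argument "plan" is a list of rows, each an object with "offset": the shift along the world's x, y, z each as a share of 0.04 m, from -1 to 1, a list of three; "spin": the turn about the world's z as a share of 0.1 rad, from -1 to 1; "grip": the opening, from 0 (shut) to 1 (fully open). In form: [{"offset": [tx, ty, tz], "spin": spin, "grip": grip}, ...]. A call has 1 to 20 rows; each row shifts and turns the commanded pose from where the row before left it; what a row does not reach is not made up. A row lasts 1/12 s, in which the tool goes at most 41.7 mm and 7.16 degrees, less where a joint would pass 70% of its speed; a pose out of reach is approached as far as the arm can. A call with a number of a shift or a turn outside -1 to 1 is refused whole. A call with a gripper value outside its range is refused whole. The fingers move at their own pace and stop on an object; "grip_force" is the grip in N (left out, the last holds). Time passes only in rows, so rows that do not move let the fingers close. It gives the time, the measured TCP pose, the force, the opening and the grip force at its end, in the units of the state.
- r.sense(): the state, without advancing time (a new reading comes with each control period).
- capture(name): name is "side" or "top"; returns a dict with "pixels" (384x512x3 uint8, blue, green, red), "vertical_fov" (degrees; the focal length in pixels is half the picture's height over the tangent of half this angle, whatever the lens; pixels are square), "cx", "cy" (the principal point, pixels), "k1" (the pictures are not rectified: a ray, as slopes to the right and down, at radius r is drawn at 1 + k1 r^2 times it, then the intrinsics apply), "world_from_camera" (4x4, takes a point from camera to world coordinates). Camera axes: x right, y up, looking along -z (the intrinsics and any distortion apply to the point x, -y, -z); pixel columns grow to the right and rows downward; lengths in m; the calibration is good to about 2 mm. A picture is of the moment at which its call begins. There is no depth.
- r.hand_in(): hands the job in; it is judged then, once.
The state is a dict: "time_s": time; "joint_positions": joint angles; "dq": joint speeds; "joint_efforts": joint torques, N m; "tool_pos": TCP position; "ee_rot": TCP orientation; "force": force on the tool from outside, world axes, zero at the start; "wrist_torque": the same for the moment, N m; "width": finger opening in m; "finger_force": force on a finger pad.
Only numpy, scipy, OpenCV 4.12 (cv2) and the standard library are available. Lean on these libraries where they do the work, as an engineer would, in place of code of your own. Each camera call takes 0.05 s, during which the arm holds its last target. There are 200 camera calls.

## Working session

There is one attempt and no reset: what is moved stays moved. The work goes in short steps, Python scripts to look and compute and a tool call to move; the robot and the scene stay as the last step left them, time stands still between calls to the robot, and variables do not carry over. Pictures are saved under pics/ and viewed, at most 10 in all, crops included, and the job is handed in when it is done.

Besides the shell and the picture viewer there is one more tool, called after ">>>" by a JSON object that holds its "op" and its "data". send_rows: Moves the arm, as the interface text tells. Its arguments: {"type":"object","properties":{"plan":{"type":"array"},"grip_force":{"type":"number"}},"required":["plan"]}

```bash
mkdir -p pics; cat > h.py <<'E'
import numpy as np, cv2, pickle
from cell import r, capture
def snap(n,f):
    c=capture(n); cv2.imwrite(f'pics/{f}.png',c['pixels']); pickle.dump(c,open(f'pics/{f}.pkl','wb')); return c
def load(f): return pickle.load(open(f'pics/{f}.pkl','rb'))
def K(c):
    h=c['pixels'].shape[0]; f=h/2/np.tan(np.radians(c['vertical_fov'])/2)
    return np.array([[f,0,c['cx']],[0,f,c['cy']],[0,0,1.]]), np.array([c['k1'],0,0,0.])
def ray(c,p):
    k,d=K(c); u=cv2.undistortPoints(np.array([[p]],float),k,d)[0,0]
    T=np.array(c['world_from_camera']); v=T[:3,:3]@np.array([u[0],-u[1],-1]); return T[:3,3],v/np.linalg.norm(v)
def plane(c,p,z):
    o,v=ray(c,p); return o+v*(z-o[2])/v[2]
def two(c1,p1,c2,p2):
    o,a=ray(c1,p1);q,b=ray(c2,p2)
    s=np.linalg.lstsq(np.stack([a,-b],1),q-o,rcond=None)[0]
    A=o+a*s[0];B=q+b*s[1]; return (A+B)/2,np.linalg.norm(A-B)
def proj(c,P):
    k,d=K(c);T=np.linalg.inv(np.array(c['world_from_camera'])); q=T[:3,:3]@np.array(P)+T[:3,3]; q=q*[1,-1,-1]
    return cv2.projectPoints(q.reshape(1,3),np.zeros(3),np.zeros(3),k,d)[0].ravel()
E
python3 - <<'E'
from h import *
for n in('top','side'):
    c=snap(n,n+'0'); print(n,c['vertical_fov'],c['k1'],np.round(c['world_from_camera'],3).tolist())
    cv2.imwrite(f'pics/{n}0b.png',cv2.resize(c['pixels'],(800,600),interpolation=cv2.INTER_CUBIC))
print(r.sense())
E
```

```text
top 57.10193422587412 0.018873345761694138 [[0.014, 0.994, -0.105, 0.549], [-1.0, 0.014, -0.006, 0.01], [-0.004, 0.105, 0.994, 0.958], [0.0, 0.0, 0.0, 1.0]]
side 47.10285273283361 -0.015375025370043106 [[0.884, 0.338, -0.321, 0.341], [-0.467, 0.627, -0.624, -0.509], [-0.009, 0.701, 0.713, 0.705], [0.0, 0.0, 0.0, 1.0]]
{'time_s': 0.1, 'joint_positions': array([ 1.19712146,  0.46940941, -0.04858585,  1.53356511,  0.02407839,
        1.14098343, -0.08229952]), 'dq': array([ 0.00034245, -0.00145309,  0.00056895, -0.0041512 ,  0.00106947,
        0.00244637, -0.00055075]), 'joint_efforts': array([ 7.34771820e-04, -5.09168494e+01, -8.11016955e-02, -2.36828202e+01,
       -6.15409948e-02,  3.44543369e-02,  2.74586114e-05]), 'tool_pos': array([ 0.22798597, -0.63480353,  0.24057548]), 'ee_rot': array([ 9.85176614e-01,  1.71540801e-01, -1.74938125e-04, -8.73051979e-04]), 'force': array([0.57720906, 0.73188376, 1.24313644]), 'wrist_torque': array([-0.01351785, -0.01021727,  0.0139549 ]), 'finger_force': 0.0, 'width': 0.08688902698458646}
```

View pics/top0b.png

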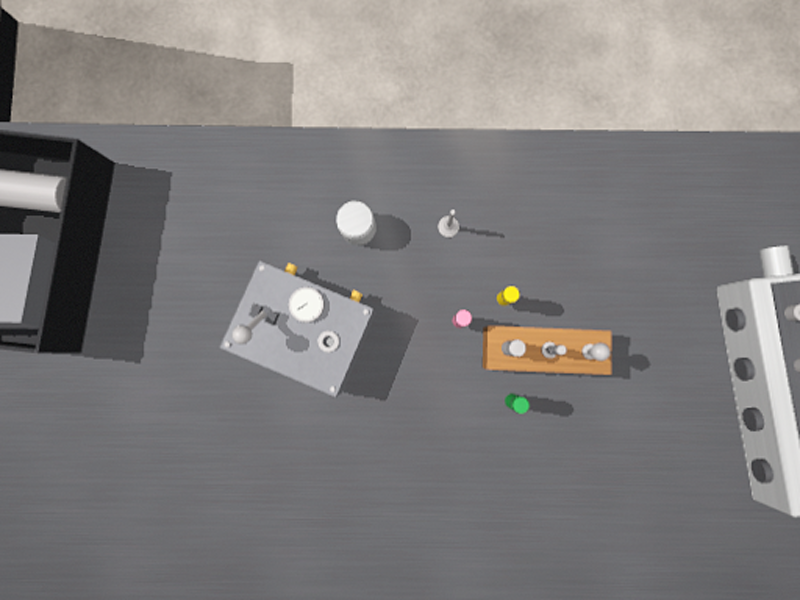

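View pics/side0b.png

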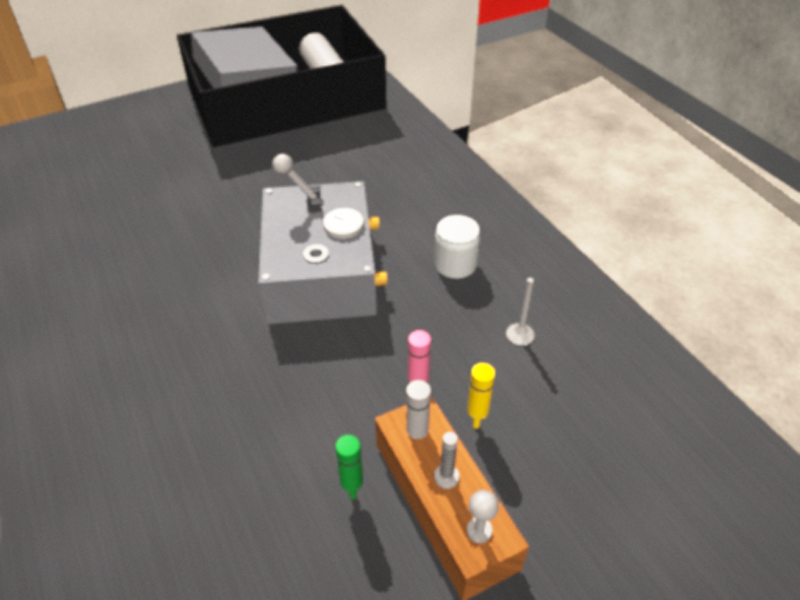

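The top view (800-px scale) shows the lever ball at (241,334), the ring at (328,342), and the punch in the middle hole with its handle top at about (560,350). The driver is at (516,348) and the pilot at (600,352). In the side view the ball is at (282,163), the ring at (316,254), and the punch top at (449,438) with its guard at (447,478).

```bash
cat > m.py <<'E'
from h import *
t,s=load('top0'),load('side0')
def blob(c,p,R,lo,hi=256):
    p=np.array(p)/1.5625; x,y=np.round(p).astype(int); g=cv2.cvtColor(c['pixels'],cv2.COLOR_BGR2GRAY)
    w=g[y-R:y+R+1,x-R:x+R+1]; n,l,st,ce=cv2.connectedComponentsWithStats(((w>=lo)&(w<hi)).astype(np.uint8))
    i=1+np.argmin([np.hypot(*(q-R)) - 0*1 for q in ce[1:]]); 
    return ce[i]+[x-R,y-R],st[i].tolist()
for nm,a,b,R,lo in (('ball',(241,334),(282,163),10,150),('ring',(328,342),(316,254),11,165),('punchtop',(560,350),(449,438),6,150),('guard',(550,351),(447,478),9,150),('driver',(516,348),(418,388),10,165),('pilot',(600,352),(483,505),12,165)):
    pa,sa=blob(t,a,R,lo);pb,sb=blob(s,b,R,lo)
    P,e=two(t,pa,s,pb); print(nm,pa.round(1),sa,pb.round(1),sb,P.round(4),round(e,4))
for nm,a in dict(TL=(261,263),TR=(371,312),BR=(337,396),BL=(221,347)).items(): print(nm,plane(t,np.array(a)/1.5625,.08).round(4))
for a in((487,326),(611,332),(611,374),(485,370)): print('block',plane(t,np.array(a)/1.5625,.056).round(4))
for nm,a,z in(('pink',(463,318),.1),('yellow',(511,295),.1),('green',(520,405),.1),('tin',(354,217),.07),('valve',(448,228),.0)): print(nm,plane(t,np.array(a)/1.5625,z).round(3))
out=[]
for c,x,y,w,h in((t,130,160,120,110),(t,300,195,100,60),(s,160,90,100,120),(s,235,235,110,130)):
    out.append(cv2.resize(c['pixels'][y:y+h,x:x+w],(400,300),interpolation=cv2.INTER_CUBIC))
cv2.imwrite('pics/crops.png',np.vstack([np.hstack(out[:2]),np.hstack(out[2:])]))
E
python3 m.py
```

```text
ball [154.  214.9] [0, 0, 21, 21, 359] [180.  103.5] [5, 4, 11, 12, 101] [0.5682 0.2562 0.1576] 0.0036
ring [209.8 219.1] [0, 0, 23, 23, 486] [202.2 163.6] [0, 0, 23, 23, 461] [0.5621 0.1415 0.0787] 0.0048
punchtop [358.7 221.2] [0, 0, 13, 9, 80] [286.6 280. ] [0, 0, 13, 13, 141] [ 0.5573 -0.2117  0.1295] 0.0046
guard [352.9 220.5] [0, 0, 19, 13, 158] [288.6 305.6] [2, 0, 17, 19, 147] [ 0.5608 -0.2169  0.0577] 0.0023
driver [329.8 218.8] [0, 0, 21, 15, 178] [267.5 249.2] [2, 4, 16, 15, 179] [ 0.5617 -0.1454  0.1249] 0.0048
pilot [381.3 224. ] [0, 6, 18, 11, 132] [308.9 322.4] [0, 0, 25, 25, 415] [ 0.5549 -0.2741  0.1038] 0.0025
TL [0.6855 0.2535 0.08  ]
TR [0.6089 0.0748 0.08  ]
BR [0.4762 0.1253 0.08  ]
BL [0.5502 0.311  0.08  ]
block [ 0.5904 -0.1133  0.056 ]
block [ 0.5836 -0.3145  0.056 ]
block [ 0.516  -0.3128  0.056 ]
block [ 0.5192 -0.11    0.056 ]
pink [ 0.6  -0.07  0.1 ]
yellow [ 0.637 -0.145  0.1  ]
green [ 0.469 -0.158  0.1  ]
tin [0.766 0.107 0.07 ]
valve [ 0.765 -0.052  0.   ]
```

View pics/crops.png

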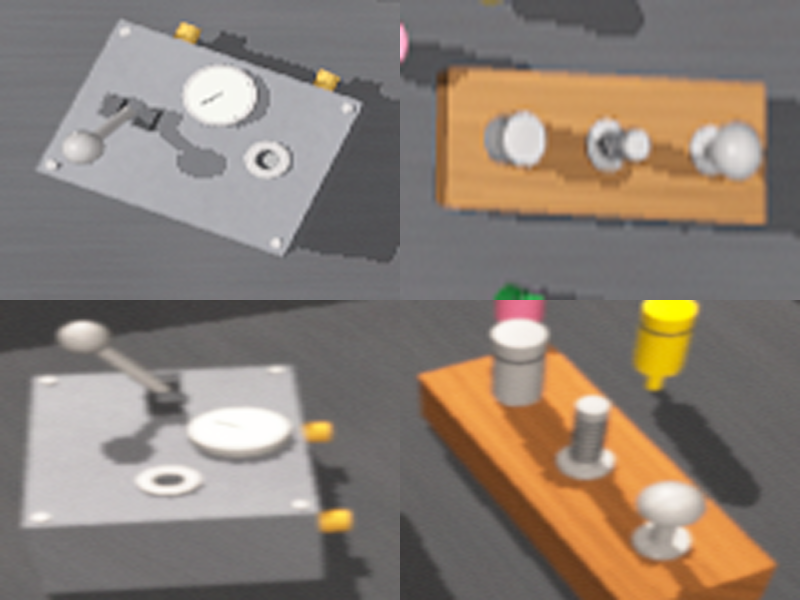

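The crops confirm which tool is which: the punch (grooved, guarded) is in the middle hole, with the driver at +y and the pilot at -y. The ring and ball edges are clear enough to triangulate from corrected pixels.

```bash
python3 - <<'E'
from h import *
t,s=load('top0'),load('side0')
for nm,a,b,z in(('ball',(154.5,213.9),(180.4,104.5),.152),('ring',(210.05,218.4),(201.9,161.7),.084),('ptop',(358.6,224),(287.4,280),.132),('guard',(351.1,224),(285.8,304.9),.061)):
    P,e=two(t,a,s,b);print(nm,P.round(4),round(e,4),plane(t,a,z).round(4),plane(s,b,z).round(4))
q=np.array([[.6855,.2535],[.6089,.0748],[.4762,.1253],[.5502,.311]]);c=q.mean(0)
v=(q[0]+q[1]-q[2]-q[3]);w=q[0]+q[3]-q[1]-q[2];y1=np.arctan2(v[1],v[0]);y2=np.arctan2(-w[0],w[1]);print(c,y1,y2)
y=(y1+y2)/2;R=np.array([[np.cos(y),-np.sin(y)],[np.sin(y),np.cos(y)]])
for l in((0,-.055),(0,.055),(-.0366,.055),(.0366,.055)):print(l,(c+R@l).round(4))
from scipy.spatial.transform import Rotation as Q
M=Q.from_quat(r.sense()['ee_rot']).as_matrix();print('closing dir',M[:,1])
E
```

```text
ball [0.5698 0.2566 0.1543] 0.0018 [0.569  0.2576 0.152 ] [0.5716 0.2594 0.152 ]
ring [0.5627 0.1405 0.0848] 0.0026 [0.5615 0.1411 0.084 ] [0.5641 0.1408 0.084 ]
ptop [ 0.554  -0.2122  0.1319] 0.0025 [ 0.5529 -0.2116  0.132 ] [ 0.5552 -0.2127  0.132 ]
guard [ 0.5544 -0.2132  0.0588] 0.0033 [ 0.5529 -0.2119  0.061 ] [ 0.5552 -0.2148  0.061 ]
[0.5802  0.19115] -0.3830770655370075 -0.3919037735543944
(0, -0.055) [0.5594 0.1402]
(0, 0.055) [0.601  0.2421]
(-0.0366, 0.055) [0.5671 0.2559]
(0.0366, 0.055) [0.6349 0.2282]
closing dir [ 0.33799567 -0.94114598 -0.00178024]
```

>>> {"op": "send_rows", "data": {"plan": [{"offset": [0.4, 0.48, 0], "spin": 0.42, "grip": 0}, {"offset": [0.4, 0.48, 0], "spin": 0.42, "grip": 0}, {"offset": [0.4, 0.48, 0], "spin": 0.42, "grip": 0}, {"offset": [0.4, 0.48, 0], "spin": 0.42, "grip": 0}, {"offset": [0.4, 0.48, 0], "spin": 0.42, "grip": 0}, {"offset": [0.4, 0.48, 0], "spin": 0.42, "grip": 0}, {"offset": [0.4, 0.48, 0], "spin": 0.42, "grip": 0}, {"offset": [0.4, 0.48, 0], "spin": 0.42, "grip": 0}, {"offset": [0.4, 0.48, 0], "spin": 0.42, "grip": 0}, {"offset": [0.4, 0.48, 0], "spin": 0.42, "grip": 0}, {"offset": [0.4, 0.48, 0], "spin": 0.42, "grip": 0}, {"offset": [0.4, 0.48, 0], "spin": 0.42, "grip": 0}, {"offset": [0.4, 0.48, 0], "spin": 0.42, "grip": 0}, {"offset": [0.4, 0.48, 0], "spin": 0.42, "grip": 0}, {"offset": [0.4, 0.48, 0], "spin": 0.42, "grip": 0}, {"offset": [0.4, 0.48, 0], "spin": 0.42, "grip": 0}, {"offset": [0.4, 0.48, 0], "spin": 0.42, "grip": 0}, {"offset": [0.4, 0.48, 0], "spin": 0.42, "grip": 0}, {"offset": [0.4, 0.48, 0], "spin": 0.42, "grip": 0}, {"offset": [0.4, 0.48, 0], "spin": 0.42, "grip": 0}]}}

```text
time_s: 1.77
tool_pos: [0.5489, -0.2494, 0.2415]
ee_rot: [0.829, 0.56, -0.0, 0.0]
force: [-0.5, -0.7, 0.1]
width: 0.0005
finger_force: 0.0
```

>>> {"op": "send_rows", "data": {"plan": [{"offset": [-0.05, 0.825, 0], "spin": 0, "grip": 0}, {"offset": [-0.05, 0.825, 0], "spin": 0, "grip": 0}, {"offset": [-0.05, 0.825, 0], "spin": 0, "grip": 0}, {"offset": [-0.05, 0.825, 0], "spin": 0, "grip": 0}, {"offset": [-0.05, 0.825, 0], "spin": 0, "grip": 0}, {"offset": [-0.05, 0.825, 0], "spin": 0, "grip": 0}, {"offset": [-0.05, 0.825, 0], "spin": 0, "grip": 0}, {"offset": [-0.05, 0.825, 0], "spin": 0, "grip": 0}, {"offset": [-0.05, 0.825, 0], "spin": 0, "grip": 0}, {"offset": [-0.05, 0.825, 0], "spin": 0, "grip": 0}, {"offset": [-0.05, 0.825, 0], "spin": 0, "grip": 0}, {"offset": [-0.05, 0.825, 0], "spin": 0, "grip": 0}, {"offset": [-0.05, 0.825, 0], "spin": 0, "grip": 0}, {"offset": [-0.05, 0.825, 0], "spin": 0, "grip": 0}, {"offset": [-0.05, 0.825, 0], "spin": 0, "grip": 0}, {"offset": [-0.05, 0.825, 0], "spin": 0, "grip": 0}, {"offset": [0, 0, -0.63], "spin": 0, "grip": 0}, {"offset": [0, 0, -0.63], "spin": 0, "grip": 0}, {"offset": [0, 0, -0.63], "spin": 0, "grip": 0}, {"offset": [0, 0, 0], "spin": 0, "grip": 0}]}}

```text
time_s: 3.43
tool_pos: [0.5128, 0.2753, 0.1611]
ee_rot: [0.829, 0.559, -0.005, -0.0]
force: [-1.1, -0.9, -0.3]
width: 0.0003
finger_force: 0.0
```

>>> {"op": "send_rows", "data": {"plan": [{"offset": [0.15, -0.05, 0], "spin": 0, "grip": 0}, {"offset": [0.15, -0.05, 0], "spin": 0, "grip": 0}, {"offset": [0.15, -0.05, 0], "spin": 0, "grip": 0}, {"offset": [0.15, -0.05, 0], "spin": 0, "grip": 0}, {"offset": [0.15, -0.055, 0], "spin": 0, "grip": 0}, {"offset": [0.15, -0.055, 0], "spin": 0, "grip": 0}, {"offset": [0.15, -0.055, 0], "spin": 0, "grip": 0}, {"offset": [0.15, -0.055, 0], "spin": 0, "grip": 0}, {"offset": [0.15, -0.055, 0], "spin": 0, "grip": 0}, {"offset": [0.15, -0.055, 0], "spin": 0, "grip": 0}, {"offset": [0.15, -0.055, 0], "spin": 0, "grip": 0}, {"offset": [0.15, -0.055, 0], "spin": 0, "grip": 0}, {"offset": [0.15, -0.055, 0], "spin": 0, "grip": 0}, {"offset": [0.15, -0.055, 0], "spin": 0, "grip": 0}, {"offset": [0.15, -0.055, 0], "spin": 0, "grip": 0}, {"offset": [0, 0, 0], "spin": 0, "grip": 0}, {"offset": [0, 0, 0], "spin": 0, "grip": 0}]}}

```text
time_s: 4.85
tool_pos: [0.6065, 0.2442, 0.1658]
ee_rot: [0.83, 0.558, -0.0, -0.0]
force: [0.2, -0.7, 0.9]
width: 0.0002
finger_force: 0.0
```

```bash
python3 - <<'E'
from h import *
o=[]
for n,x,y,w,h in(('top',130,140,140,105),('side',140,60,140,105)):
    c=snap(n,n+'1'); o.append(cv2.resize(c['pixels'][y:y+h,x:x+w],(400,300),interpolation=cv2.INTER_CUBIC))
cv2.imwrite('pics/l1.png',np.hstack(o))
E
```

```text
(no output)
```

View pics/l1.png

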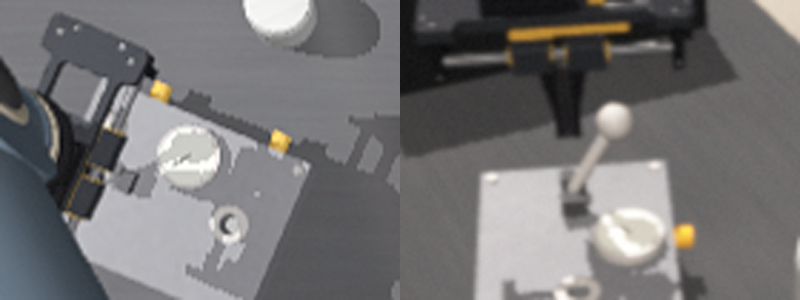

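The lever now leans away, with its ball at (613,120) in the side crop, and the fingers are clear of it. Next I'll rise and go to the punch.

>>> {"op": "send_rows", "data": {"plan": [{"offset": [-0.1, 0.03, 0.65], "spin": 0, "grip": 0}, {"offset": [0, 0, 0.65], "spin": 0, "grip": 0}, {"offset": [0, 0, 0.65], "spin": 0, "grip": 0}, {"offset": [-0.09, -0.815, 0], "spin": 0.28, "grip": 1}, {"offset": [-0.09, -0.815, 0], "spin": 0.28, "grip": 1}, {"offset": [-0.09, -0.815, 0], "spin": 0.28, "grip": 1}, {"offset": [-0.09, -0.815, 0], "spin": 0.28, "grip": 1}, {"offset": [-0.09, -0.815, 0], "spin": 0.28, "grip": 1}, {"offset": [-0.09, -0.815, 0], "spin": 0.28, "grip": 1}, {"offset": [-0.09, -0.815, 0], "spin": 0.28, "grip": 1}, {"offset": [-0.09, -0.815, 0], "spin": 0.28, "grip": 1}, {"offset": [-0.09, -0.815, 0], "spin": 0.28, "grip": 1}, {"offset": [-0.09, -0.815, 0], "spin": 0.28, "grip": 1}, {"offset": [-0.09, -0.815, 0], "spin": 0.28, "grip": 1}, {"offset": [-0.09, -0.815, 0], "spin": 0.28, "grip": 1}, {"offset": [-0.09, -0.815, 0], "spin": 0.28, "grip": 1}, {"offset": [-0.09, -0.815, 0], "spin": 0.28, "grip": 1}, {"offset": [0, 0, 0], "spin": 0, "grip": 1}, {"offset": [0, 0, 0], "spin": 0, "grip": 1}]}}

```text
time_s: 6.53
tool_pos: [0.551, -0.2128, 0.2437]
ee_rot: [0.707, 0.708, -0.0, -0.0]
force: [1.1, 0.8, -0.4]
width: 0.0862
finger_force: 0.0
```

```bash
python3 - <<'E'
from h import *
o=[]
c=snap('side','side2');print(r.sense()['tool_pos'],r.sense()['ee_rot'])
print('pred off',proj(c,[.6355,.2285,.152]),'pred hole',proj(c,[.5625,.1405,.084]))
t,s=load('top0'),load('side0')
for nm,a,b in(('green',(520,405),(347,446)),('pink',(463,318),(419,340)),('yel',(511,295),(483,373))):
    print(nm,two(t,np.array(a)/1.5625,s,np.array(b)/1.5625))
cv2.imwrite('pics/l2.png',cv2.resize(c['pixels'],(800,600),interpolation=cv2.INTER_CUBIC))
E
```

```text
[ 0.55156055 -0.21043017  0.24392895] [ 7.05303113e-01  7.08905761e-01  2.69239880e-04 -2.61243285e-04]
pred off [213.40375582 103.54171845] pred hole [201.24523689 162.03765629]
green (array([ 0.46978372, -0.15737752,  0.10270367]), np.float64(0.0021308083205908027))
pink (array([ 0.60144122, -0.07039969,  0.10259032]), np.float64(0.00291353778066457))
yel (array([ 0.6387596 , -0.14507806,  0.10362532]), np.float64(0.004115534900713151))
```

View pics/l2.png

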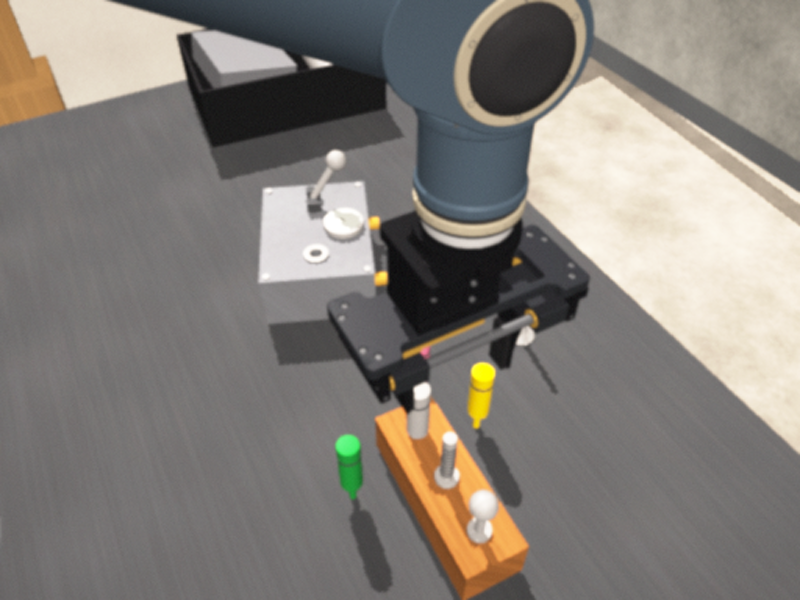

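The lever ball sits at (336,160) on the 800-px scale, which matches the predicted off pose. The gripper is poised above the punch and nothing else has moved.

>>> {"op": "send_rows", "data": {"plan": [{"offset": [0.06, -0.05, -0.4], "spin": 0, "grip": 1}, {"offset": [0, 0, -0.4], "spin": 0, "grip": 1}, {"offset": [0, 0, -0.4], "spin": 0, "grip": 1}, {"offset": [0, 0, -0.4], "spin": 0, "grip": 1}, {"offset": [0, 0, -0.4], "spin": 0, "grip": 1}, {"offset": [0, 0, -0.4], "spin": 0, "grip": 1}, {"offset": [0, 0, -0.4], "spin": 0, "grip": 1}, {"offset": [0, 0, -0.4], "spin": 0, "grip": 1}, {"offset": [0, 0, -0.4], "spin": 0, "grip": 1}, {"offset": [0, 0, 0], "spin": 0, "grip": 1}, {"offset": [0, 0, 0], "spin": 0, "grip": 1}]}}

```text
time_s: 7.5
tool_pos: [0.5542, -0.2105, 0.0998]
ee_rot: [0.704, 0.71, 0.0, -0.001]
force: [0.2, 0.3, 0.4]
width: 0.0867
finger_force: 0.0
```

>>> {"op": "send_rows", "data": {"plan": [{"offset": [0, 0, 0], "spin": 0, "grip": 0}, {"offset": [0, 0, 0], "spin": 0, "grip": 0}, {"offset": [0, 0, 0], "spin": 0, "grip": 0}, {"offset": [0, 0, 0], "spin": 0, "grip": 0}, {"offset": [0, 0, 0], "spin": 0, "grip": 0}, {"offset": [0, 0, 0], "spin": 0, "grip": 0}, {"offset": [0, 0, 0], "spin": 0, "grip": 0}, {"offset": [0, 0, 0], "spin": 0, "grip": 0}, {"offset": [0, 0, 0], "spin": 0, "grip": 0}, {"offset": [0, 0, 0], "spin": 0, "grip": 0}], "grip_force": 45}}

```text
time_s: 8.33
tool_pos: [0.5542, -0.2127, 0.0999]
ee_rot: [0.705, 0.709, 0.0, -0.0]
force: [0.3, -0.1, 0.3]
width: 0.0282
finger_force: 0.0
```

Still closing; I'll wait for it.

>>> {"op": "send_rows", "data": {"plan": [{"offset": [0, 0, 0], "spin": 0, "grip": 0}, {"offset": [0, 0, 0], "spin": 0, "grip": 0}, {"offset": [0, 0, 0], "spin": 0, "grip": 0}, {"offset": [0, 0, 0], "spin": 0, "grip": 0}, {"offset": [0, 0, 0], "spin": 0, "grip": 0}, {"offset": [0, 0, 0], "spin": 0, "grip": 0}, {"offset": [0, 0, 0], "spin": 0, "grip": 0}, {"offset": [0, 0, 0], "spin": 0, "grip": 0}]}}

```text
time_s: 9.0
tool_pos: [0.5542, -0.2127, 0.0999]
ee_rot: [0.705, 0.709, 0.0, -0.0]
force: [0.5, 0.4, -0.7]
width: 0.0134
finger_force: 45.0
```

>>> {"op": "send_rows", "data": {"plan": [{"offset": [0, 0, 0.2], "spin": 0, "grip": 0}, {"offset": [0, 0, 0.45], "spin": 0, "grip": 0}, {"offset": [0, 0, 0.45], "spin": 0, "grip": 0}, {"offset": [0, 0, 0.45], "spin": 0, "grip": 0}, {"offset": [0, 0, 0.45], "spin": 0, "grip": 0}, {"offset": [0, 0, 0.45], "spin": 0, "grip": 0}, {"offset": [0, 0, 0.45], "spin": 0, "grip": 0}, {"offset": [0, 0, 0.45], "spin": 0, "grip": 0}, {"offset": [0, 0, 0.45], "spin": 0, "grip": 0}, {"offset": [0, 0, 0.45], "spin": 0, "grip": 0}]}}

```text
time_s: 9.83
tool_pos: [0.5539, -0.2125, 0.2713]
ee_rot: [0.705, 0.709, 0.0, 0.0]
force: [-0.7, -0.4, -2.0]
width: 0.0127
finger_force: 45.0
```

>>> {"op": "send_rows", "data": {"plan": [{"offset": [0.01, 0.55, 0], "spin": 0, "grip": 0}, {"offset": [0.01, 0.55, 0], "spin": 0, "grip": 0}, {"offset": [0.01, 0.55, 0], "spin": 0, "grip": 0}, {"offset": [0.01, 0.55, 0], "spin": 0, "grip": 0}, {"offset": [0.01, 0.55, 0], "spin": 0, "grip": 0}, {"offset": [0.01, 0.55, 0], "spin": 0, "grip": 0}, {"offset": [0.01, 0.55, 0], "spin": 0, "grip": 0}, {"offset": [0.01, 0.55, 0], "spin": 0, "grip": 0}, {"offset": [0.01, 0.55, 0], "spin": 0, "grip": 0}, {"offset": [0.01, 0.55, 0], "spin": 0, "grip": 0}, {"offset": [0.02, 0.55, 0], "spin": 0, "grip": 0}, {"offset": [0.02, 0.55, 0], "spin": 0, "grip": 0}, {"offset": [0.02, 0.55, 0], "spin": 0, "grip": 0}, {"offset": [0.02, 0.55, 0], "spin": 0, "grip": 0}, {"offset": [0.02, 0.55, 0], "spin": 0, "grip": 0}, {"offset": [0.02, 0.55, 0], "spin": 0, "grip": 0}, {"offset": [0, 0, -0.5], "spin": 0, "grip": 0}, {"offset": [0, 0, -0.5], "spin": 0, "grip": 0}, {"offset": [0, 0, 0], "spin": 0, "grip": 0}, {"offset": [0, 0, 0], "spin": 0, "grip": 0}]}}

```text
time_s: 11.5
tool_pos: [0.5624, 0.1389, 0.2295]
ee_rot: [0.705, 0.709, -0.001, -0.001]
force: [0.6, -0.5, -1.0]
width: 0.0128
finger_force: 45.0
```

```bash
python3 - <<'E'
from h import *
c=snap('side','side3');p=r.sense()['tool_pos'];print(p,r.sense()['width'])
print('pred tip',proj(c,p-[0,0,.094]),'guard',proj(c,p-[0,0,.041]),'hole',proj(c,[.5625,.1405,.084]))
x,y=152,80
cv2.imwrite('pics/l3.png',cv2.resize(c['pixels'][y:y+100,x:x+120],(720,600),interpolation=cv2.INTER_CUBIC))
E
```

```text
[0.56319586 0.13920804 0.23065921] 0.013079641469663124
pred tip [199.51029297 142.89914368] guard [197.00594188 121.63897741] hole [201.24523689 162.03765629]
```

View pics/l3.png

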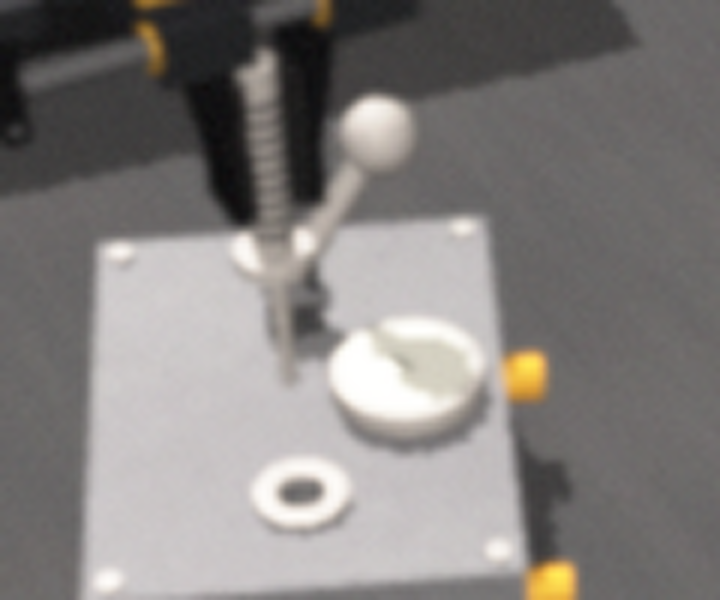

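The tip is at (289,382) in the crop, where I predicted it, and the punch is upright. The ring is at (302,493), also as predicted, so the tip is aligned over the hole.

>>> {"op": "send_rows", "data": {"plan": [{"offset": [0, 0.03, -0.2], "spin": 0, "grip": 0}, {"offset": [0, 0, -0.2], "spin": 0, "grip": 0}, {"offset": [0, 0, -0.2], "spin": 0, "grip": 0}, {"offset": [0, 0, -0.2], "spin": 0, "grip": 0}, {"offset": [0, 0, -0.2], "spin": 0, "grip": 0}, {"offset": [0, 0, -0.2], "spin": 0, "grip": 0}, {"offset": [0, 0, -0.2], "spin": 0, "grip": 0}, {"offset": [0, 0, -0.2], "spin": 0, "grip": 0}, {"offset": [0, 0, -0.1], "spin": 0, "grip": 0}, {"offset": [0, 0, -0.1], "spin": 0, "grip": 0}, {"offset": [0, 0, 0], "spin": 0, "grip": 0}, {"offset": [0, 0, 0], "spin": 0, "grip": 0}]}}

```text
time_s: 12.55
tool_pos: [0.5631, 0.1406, 0.1579]
ee_rot: [0.705, 0.709, 0.0, -0.0]
force: [-0.4, -1.5, -0.8]
width: 0.0131
finger_force: 45.0
```

>>> {"op": "send_rows", "data": {"plan": [{"offset": [0, 0, -0.05], "spin": 0, "grip": 0}, {"offset": [0, 0, -0.05], "spin": 0, "grip": 0}, {"offset": [0, 0, -0.05], "spin": 0, "grip": 0}, {"offset": [0, 0, -0.05], "spin": 0, "grip": 0}, {"offset": [0, 0, 0], "spin": 0, "grip": 0}, {"offset": [0, 0, 0], "spin": 0, "grip": 0}, {"offset": [0, 0, 0], "spin": 0, "grip": 0}]}}

```text
time_s: 13.13
tool_pos: [0.5633, 0.1407, 0.1505]
ee_rot: [0.705, 0.709, 0.0, 0.0]
force: [-0.7, 0.2, 4.6]
width: 0.013
finger_force: 45.0
```

>>> {"op": "send_rows", "data": {"plan": [{"offset": [0, 0, -0.03], "spin": 0, "grip": 0}, {"offset": [0, 0, -0.03], "spin": 0, "grip": 0}, {"offset": [0, 0, 0], "spin": 0, "grip": 0}, {"offset": [0, 0, 0], "spin": 0, "grip": 0}, {"offset": [0, 0, 0], "spin": 0, "grip": 0}]}}

```text
time_s: 13.55
tool_pos: [0.5633, 0.1406, 0.1478]
ee_rot: [0.705, 0.709, 0.0, 0.0]
force: [-0.3, 0.2, 5.1]
width: 0.0131
finger_force: 45.0
```

>>> {"op": "send_rows", "data": {"plan": [{"offset": [0, 0, -0.03], "spin": 0, "grip": 0}, {"offset": [0, 0, -0.02], "spin": 0, "grip": 0}, {"offset": [0, 0, 0], "spin": 0, "grip": 0}, {"offset": [0, 0, 0], "spin": 0, "grip": 0}, {"offset": [0, 0, 0], "spin": 0, "grip": 0}]}}

```text
time_s: 13.97
tool_pos: [0.5634, 0.1408, 0.1465]
ee_rot: [0.705, 0.709, 0.0, 0.0]
force: [-0.3, -0.3, 9.2]
width: 0.0131
finger_force: 45.0
```

>>> {"op": "send_rows", "data": {"plan": [{"offset": [0, 0, -0.015], "spin": 0, "grip": 0}, {"offset": [0, 0, 0], "spin": 0, "grip": 0}, {"offset": [0, 0, 0], "spin": 0, "grip": 0}, {"offset": [0, 0, 0], "spin": 0, "grip": 0}, {"offset": [0, 0, 0], "spin": 0, "grip": 0}, {"offset": [0, 0, 0], "spin": 0, "grip": 0}, {"offset": [0, 0, 0], "spin": 0, "grip": 0}, {"offset": [0, 0, 0], "spin": 0, "grip": 0}, {"offset": [0, 0, 0], "spin": 0, "grip": 0}, {"offset": [0, 0, 0], "spin": 0, "grip": 0}, {"offset": [0, 0, 0], "spin": 0, "grip": 0}, {"offset": [0, 0, 0], "spin": 0, "grip": 0}]}}

```text
time_s: 14.97
tool_pos: [0.5635, 0.1408, 0.1465]
ee_rot: [0.705, 0.709, 0.0, 0.001]
force: [-2.7, -0.9, 11.8]
width: 0.0131
finger_force: 45.0
```

```bash
python3 - <<'E'
from h import *
c=snap('side','side4');s=r.sense();print(s['tool_pos'],s['force'])
cv2.imwrite('pics/l4.png',cv2.resize(c['pixels'],(800,600),interpolation=cv2.INTER_CUBIC))
E
```

```text
[0.56352604 0.14079835 0.14644234] [-1.79128194 -1.06713032 11.76654753]
```

View pics/l4.png

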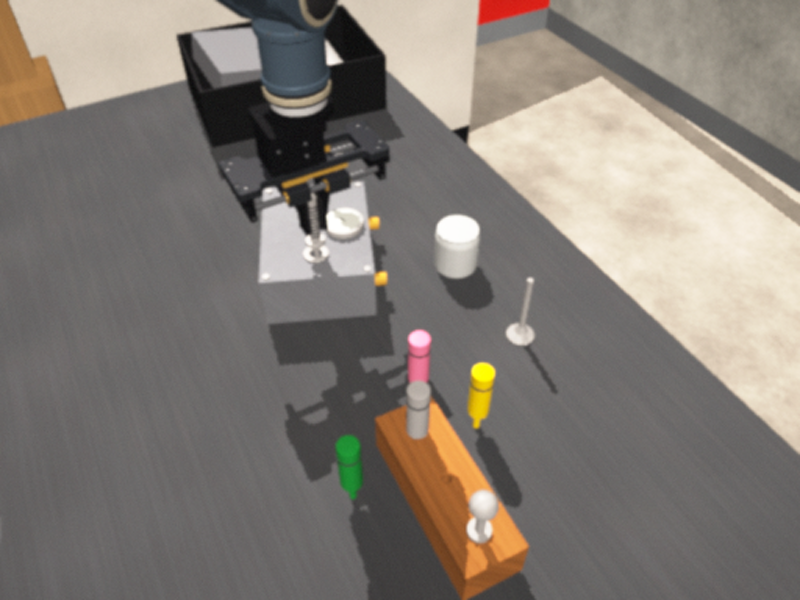

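The punch is in the ring at (316,254), hard against the stop at about 12 N. The other tools, the valve and the tin haven't moved.

```bash
python3 -c "
from cell import r
print(r.hand_in())"
```

```text
the job is handed in; nothing more can be done
None
```

I handed the job in with the supply lever thrown to off and the punch, gripped at 45 N, holding the bleed button against its stop at about 12 N; the other tools, valve and tin show no movement in the last picture (the lever was hidden there, last seen off before I took the punch), and no verdict was returned.

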